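# Load the absorber cartridge into the anaesthesia dock

### The job

The teal absorber cartridge is too wide to grip: slide it sideways up against the aluminium fence where it stands, then push it along the fence, keeping it against the fence all the way, up to the orange rubber seal at the end block, and press it home there with about 12 N for a good second. It is brittle: never push or squeeze it with more than 20 N. Then swing the red keeper arm fully closed behind it, back off, and leave the other things on the table where they are.

Things in the scene. Friction and masses are not known exactly. Their poses are not given: they have to be found in the camera images.
- cartridge: fresh cartridge: upright teal drum with white bands and a white top disc with a black dot, 96 mm across (radius 48), 65 mm tall, about 0.45 kg (varies 0.7 to 1.4 times), hard and slippery (friction about 0.25 on table, fence and fingers). Origin: centre of its underside, z up. It starts 20 to 40 mm off the fence
- dock: aluminium fence fixed to the table, 34 mm high, 24 mm thick, 400 mm long. Origin: on the table at the foot of the fence's lane face, level with the end block's front face. Its y axis runs along the fence in the direction of travel; x points from the lane into the fence. The lane is at x<0; the fence fills x=0 to 24 mm, y=-390 to +10 mm. A cartridge touching the fence has its centre at x=-48 mm
- stop: grey end block (x -96 to +4 mm, 60 mm high) closing the lane, front face at y=0; white housing and steel dome behind, to 162 mm high. Same origin and axes as the fence. A firm orange seal pad (64 mm wide, centred at x=-46 mm, z 19 to 49 mm) stands 4 to 24 mm out of the front face into the lane: how far differs every time and is not measured, find it by feel. It does not give under 20 N
- keeper (a joint): angle (rad) of the red keeper arm about its upright pivot: 0 = fully closed, arm pointing along the fence frame's -x, across the lane behind the cartridge (end of its travel); it grows as it opens; 1.57 = lying along the fence pointing to the fence's -y. At angle a the arm points along (-cos a, -sin a) of the fence's (x, y). Starts at 1.62 to 1.8. Light friction (1 N at the pin); stays put
- keeper_pivot (a point): axis of the keeper arm, on top of the fence at x=12 mm, y=-135 mm of the fence frame, z=44 mm (mid-height of the arm). The arm is a red bar 12 mm wide, 36 to 52 mm above the table, reaching 78 mm from this axis
- keeper_pin (a point): top centre of the upright red pin near the arm's free end, 12 mm across, 70 mm from the pivot, its top 76 mm above the table
- spent: spent cartridge: same size (96 mm across, 65 mm tall) but plain grey with a yellow top disc, upright; leave alone. Origin: centre of its underside
- amber_bottle: amber bottle with black cap, 56 mm across, 105 mm tall, upright beyond the fence; leave alone. Origin: centre of its underside
- tape: flat roll of pale tape, 84 mm across, 24 mm tall, lying near the robot; leave alone. Origin: centre of its underside
- bowl: small steel bowl, 124 mm across, 45 mm tall; leave alone. Origin: centre of its underside
- forceps: steel forceps, 140 mm long, 8 mm thick, lying flat; leave alone. Origin: centre of its underside
- jar: white jar with blue lid, 68 mm across, 70 mm tall, upright beyond the fence; leave alone. Origin: centre of its underside
- cup: yellow solid cylinder pot, 54 mm across, 60 mm tall; leave alone. Origin: centre of its underside
Not all that is in view belongs to the job. What is shaped like the cartridge but purple is not meant.

How it is judged (in metres and radians):
On the way, in this order (a step that is already met when the one before it is completed fails the run):
1. the cartridge stands against the fence (within 4 mm), before it has gone along the lane (more than 185 mm short of the end block, centre to block face) (x of cartridge in the frame of dock above -0.052 m and y of cartridge in the frame of dock below -0.185 m), for 0.2 s.
2. the cartridge, against the fence within 4 mm, is pressed on the seal with more than 7 N for half a second (x of cartridge in the frame of dock above -0.052 m and y of cartridge in the frame of dock above -0.08 m and angle between cartridge's own z axis and vertical below 0.1 rad and contact force between cartridge and stop above 7 N), for 0.5 s.
3. the keeper arm is closed behind it (x of cartridge in the frame of dock above -0.052 m and y of cartridge in the frame of dock above -0.08 m and angle between cartridge's own z axis and vertical below 0.1 rad and value of joint keeper below 0.12 rad), for 0.2 s.
At the end, for the whole second after the job is handed in: the cartridge stands upright and at rest in the dock, within 4 mm of the fence and with its centre within 80 mm of the end block's face, the keeper arm closed behind it to within 0.12 rad (all of step 3 and linear speed of cartridge below 0.01 m/s); the robot touches nothing.
It fails at once if the cartridge strays more than 10 mm from the fence on its way along it (centre 185 to 80 mm short of the end block) (x of cartridge in the frame of dock below -0.058 m and y of cartridge in the frame of dock above -0.185 m).
It fails at once if the cartridge is pushed or squeezed with more than 20 N (contact force between cartridge and stop above 20 N or contact force between cartridge and dock above 20 N or contact force between any of the arm, the fingers and cartridge above 20 N).
It fails at once if the cartridge is tipped over (angle between cartridge's own z axis and vertical above 0.35 rad).
It fails at once if another thing on the table is disturbed (moved more than 20 mm) (distance of any of spent, amber_bottle, tape, bowl, forceps, jar, cup from where it was at the start of the episode above 0.02 m).
It also fails if it takes over 69 s, if anything falls off the work surface, if the arm or the gripper's body presses on something with over 40 N, if the wrist force passes 120 N, or if a joint passes its speed limit or range.

### The arm

A 6-joint arm with a two-finger parallel gripper is mounted at the origin on the work surface. World frame = base frame: x ahead of the robot, y to its left, z up, the work surface at z = 0. Lengths are in mm, angles in rad, forces in N, time in s.
With the tool pointing down it reaches from about 350 to 775 mm from the base axis. Payload 7.3 kg.
Tool frame: the origin (TCP) lies midway between the tips of the shut fingers; the grasp point (between the pads) lies 19 mm behind it; z points along the fingers, y is the line along which they close (so a half turn about z gives the same grasp; the last joint's range is limited). The gripper opens to 92 mm and grips with 3 to 60 N. Pads are 19 mm wide; open, the fingers measure 130 mm over their backs; the gripper's body (75 mm by 190 mm) begins 47 mm behind the grasp point.
Start: joints at [1.118, 0.342, 1.524, -0, 1.275, -0.146], TCP at [158.54, 500.51, 226.741] pointing down, gripper open.
Joint ranges: [-2.53, 2.53], [-0.77, 2.02], [0.04, 2.7], [-1, 4.14], [0.28, 2.66], [-3.11, 3.11]. Speed limits (rad/s): [2.57, 2.57, 3.14, 3.14, 3.14, 3.14].

### API

Orientations are given as [roll, pitch, yaw] about the fixed x, y, z axes, in that order (R = Rz(yaw) Ry(pitch) Rx(roll)).
In Python, from plant import bot gives the robot as it stands. The module is installed in compiled form; this text tells all that it offers.
- The arm moves only by the shell command python3 -m crank 'ROWS' [OPENING]. ROWS is JSON, a list of rows, each a list of 6 numbers: the shift along the tool's x, y, z in m, then the turn, a rotation vector about the tool's x, y, z in rad. In form: [[dx, dy, dz, wx, wy, wz], ...]. A call has 1 to 5 rows; each row shifts and turns the commanded pose from where the row before left it, along the tool's axes as they then stand; what a row does not reach is not made up. A row lasts 1/8 s, in which the tool goes at most 62.5 mm and 10.7 degrees, less where a joint would pass 70% of its speed; a pose out of reach is approached as far as the arm can. A call is refused whole if a number of a shift passes 0.0625 or a number of a turn 0.188, either way. A call with a gripper value outside its range is refused whole. OPENING is the opening in per cent of the stroke, from 0 (shut) to 100 (fully open), set as the call begins (- or left out, the last holds). The fingers move at their own pace and stop on an object; the grip force is fixed at half the most. Time passes only in rows, so rows that do not move let the fingers close. It gives the time, the measured TCP pose, the force, the opening and the grip force at its end, in the units of the state.
- bot.get_obs(): the state, without advancing time (a new reading comes with each control period).
- bot.capture(name): name is "side" or "top"; returns a dict with "color" (420x560x3 uint8, blue, green, red), "fov_y" (degrees; the focal length in pixels is half the picture's height over the tangent of half this angle, whatever the lens; pixels are square), "cx", "cy" (the principal point, pixels), "k1" (the pictures are not rectified: a ray, as slopes to the right and down, at radius r is drawn at 1 + k1 r^2 times it, then the intrinsics apply), "extrinsics" (4x4, takes a point from world to camera coordinates). Camera axes: x right, y up, looking along -z (the intrinsics and any distortion apply to the point x, -y, -z); pixel columns grow to the right and rows downward; lengths in mm; the calibration is good to about 2 mm. A picture is of the moment at which its call begins. There is no depth.
- bot.close_job(): hands the job in; it is judged then, once.
The state is a dict: "time": time; "joint_positions": joint angles; "dq": joint speeds; "tau": joint torques, N m; "tool_pos": TCP position; "tcp_rot": TCP orientation; "contact_force": force on the tool from outside, world axes, zero at the start; "moment": the same for the moment, N m; "grip_width": finger opening in mm; "finger_force": force on a finger pad.
Only numpy, scipy, OpenCV 4.12 (cv2) and the standard library are available. Lean on these libraries where they do the work, as an engineer would, in place of code of your own. Each camera call takes 0.05 s, during which the arm holds its last target. There are 200 camera calls.

## Working session

There is one attempt and no reset: what is moved stays moved. The work goes in short steps, Python scripts to look and compute and a shell command to move; the robot and the scene stay as the last step left them, time stands still between calls to the robot, and variables do not carry over. Pictures are saved under pics/ and viewed, at most 10 in all, crops included, and the job is handed in when it is done.

```bash
mkdir -p pics; cat > h.py <<'E'
import numpy as np, cv2
from plant import bot
def cam(n):
    c=bot.capture(n); im=c["color"]; H=im.shape[0]
    f=H/2/np.tan(np.radians(c["fov_y"])/2)
    return im,f,c["cx"],c["cy"],c["k1"],np.array(c["extrinsics"])
def ray(C,u,v):
    _,f,cx,cy,k,E=C
    d=np.array([(u-cx)/f,(v-cy)/f]); s=d.copy()
    for _ in range(30): s=d/(1+k*(s@s))
    R=E[:3,:3]; o=-R.T@E[:3,3]
    return o,R.T@np.array([s[0],-s[1],-1])
def onz(C,u,v,z):
    o,d=ray(C,u,v); return o+d*(z-o[2])/d[2]
def proj(C,p):
    _,f,cx,cy,k,E=C
    q=E[:3,:3]@np.array(p,float)+E[:3,3]; s=np.array([q[0],-q[1]])/-q[2]
    s=s*(1+k*(s@s)); return np.array([cx,cy])+f*s
def st():
    o=bot.get_obs(); print(round(o["time"],2),np.round(o["tool_pos"],1),np.round(o["tcp_rot"],3),np.round(o["contact_force"],1),o["grip_width"])
E
python3 - <<'E'
from h import *
for n in("side","top"):
    C=cam(n); cv2.imwrite(f"pics/{n}0.png",cv2.resize(C[0],(784,588))); print(n,C[1:5],ray(C,280,210))
st()
E
```

```text
side (np.float64(407.2927677690305), 283.86884480923663, 210.04621327137951, -0.11846066136840883) (array([ 107.30302169, -733.08006012,  808.80671417]), array([ 0.37710376,  0.63745744, -0.67196057]))
top (np.float64(401.71081762930197), 276.9989444055246, 213.2103871999037, -0.09845632952682615) (array([ 449.36379415,  -34.23885313, 1448.97776993]), array([ 0.08852638, -0.01116774, -0.9960713 ]))
0.1 [158.4 500.2 226.1] [-3.14  -0.     2.835] [ 0.9 -0.  -0.2] 91.75428339814859
```

View pics/top0.png

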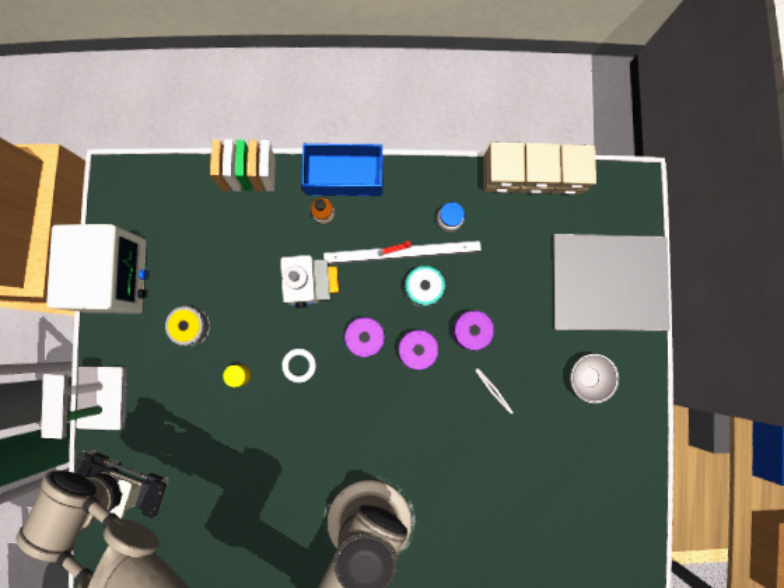

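View pics/side0.png

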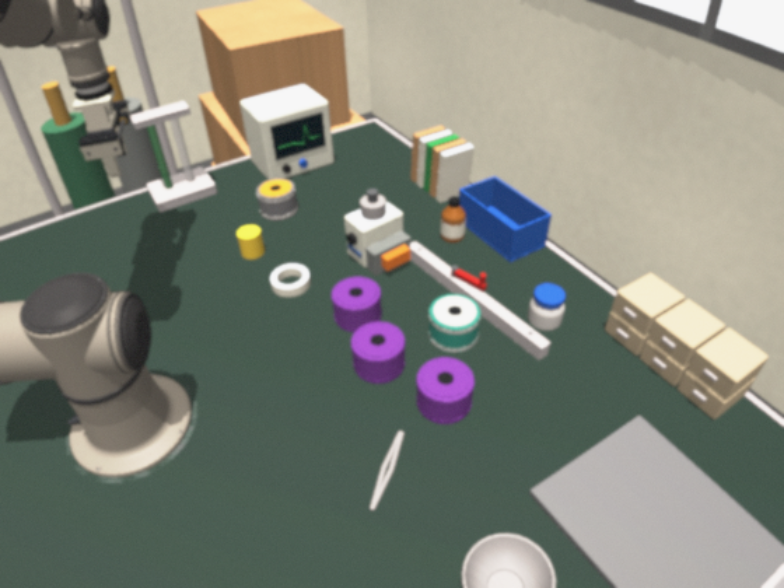

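Top view (784 px wide): teal drum with white top and black dot at (425,285). Lookalikes are the purple drums at (364,337), (418,350) and (474,330), and the spent grey/yellow one at (185,325). I choose the teal one. The fence runs (325,257)→(480,246), the orange seal is at (333,279) and the keeper's red arm at (395,248). A close crop to check.

```bash
python3 - <<'E'
from h import *
C=cam("top"); cv2.imwrite("pics/topc.png",cv2.resize(C[0][160:270,190:350],(800,550),interpolation=cv2.INTER_CUBIC))
C=cam("side"); cv2.imwrite("pics/sidec.png",cv2.resize(C[0][160:270,240:400],(800,550),interpolation=cv2.INTER_CUBIC))
E
```

```text
(no output)
```

View pics/topc.png

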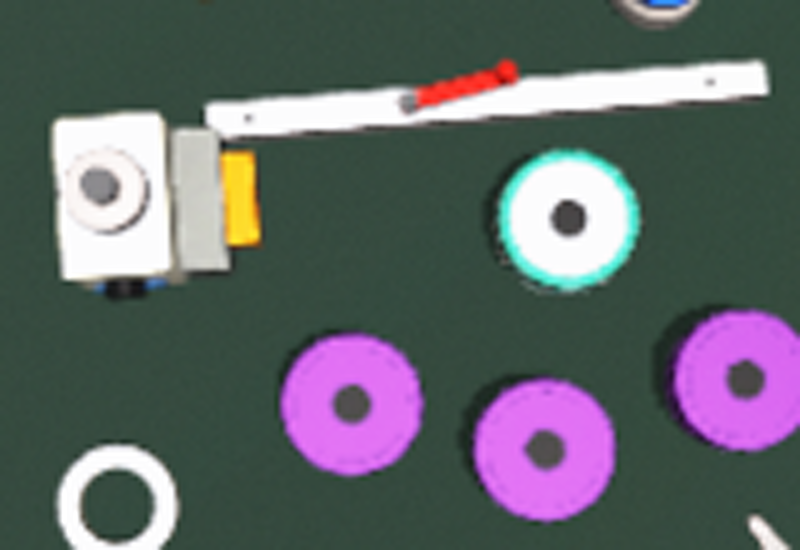

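View pics/sidec.png

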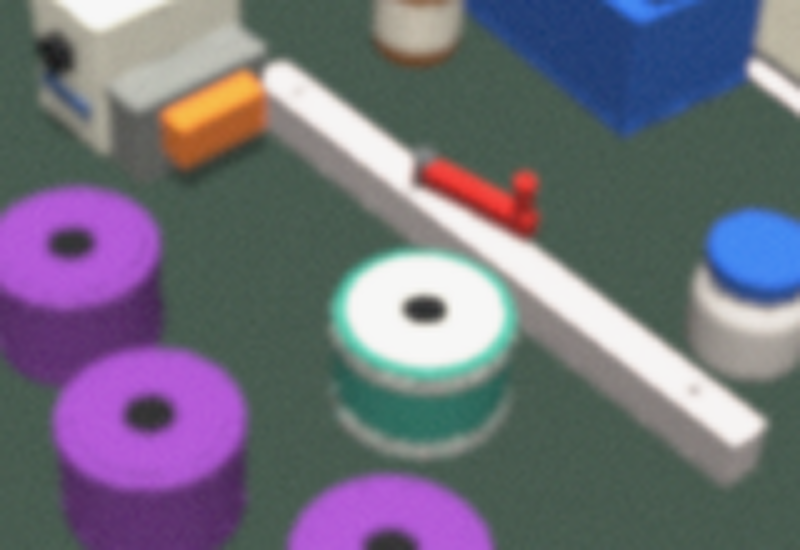

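Crops confirm the choice: teal drum, white disc, black dot at (568,217) top and (425,310) side. The fence's lane-side top edge runs (225,138)→(768,96), and the keeper pin is at (508,71). I'll turn these into positions.

```bash
python3 - <<'E'
from h import *
T=cam("top");S=cam("side")
t=lambda x,y,z:onz(T,190+x/5-.4,160+y/5-.4,z)[:2]
s=lambda x,y,z:onz(S,240+x/5-.4,160+y/5-.4,z)[:2]
print("cart",t(568,217,65),s(425,310,65))
nr,fr,fl=t(768,96,34),t(765,61,34),t(205,103,34)
print("fence near right",nr,s(735,443,34)," far right",fr,s(768,423,34),"far left",fl,"thick",np.linalg.norm(nr-fr),"len",np.linalg.norm(fr-fl))
print("nearleft",t(225,138,34), "block front top",t(220,130,60),t(228,270,60))
print("pivot",t(408,102,52),s(424,155,56),"pin",t(508,71,76),s(525,178,76))
for n,p in dict(p1=(352,404),p2=(545,450),p3=(746,380)).items(): print(n,t(*p,65))
print("p1,p2 s",s(71,243,65),s(149,413,65))
a=fr-fl; 
# fit: yaxis of dock from far edge and near edge
for A,B in((fl,fr),(t(225,138,34),nr)):
    y=(A-B)/np.linalg.norm(A-B); print("y axis",y,np.degrees(np.arctan2(y[1],y[0])))
E
```

```text
cart [ 597.86518079 -129.85627861] [ 598.841724   -130.57700968]
fence near right [ 690.27881287 -274.51783865] [ 694.00312572 -272.82432518]  far right [ 715.60117854 -272.42475124] [ 718.04030937 -271.94623533] far left [679.22181604 127.2520385 ] thick 25.408723271886824 len 401.32903492258293
nearleft [654.23944637 112.38008034] block front top [656.0676943  113.31682563] [558.08106325 105.4869929 ]
pivot [678.92895022 -17.59503869] [681.48603515 -18.63361982] pin [697.70166392 -86.75255638] [701.29084184 -84.75109475]
p1 [466.45257908  17.64107741]
p2 [ 436.69739142 -115.46348769]
p3 [ 486.54121256 -253.9537392 ]
p1,p2 s [468.64201598  18.21354479] [ 439.2519929  -114.75449705]
y axis [-0.09064722  0.99588307] 95.20084243540735
y axis [-0.09274804  0.99568961] 95.32171955003415
```

```bash
R='[-0.0371,-0.0327,0,0,0,0]'; python3 -m crank '[[-0.0371,-0.0327,0,0,0,0],[-0.0371,-0.0327,0,0,0,0],[-0.0371,-0.0327,0,0,0,0],[-0.0371,-0.0327,0,0,0,0],[-0.0371,-0.0327,0,0,0,0]]' 0
python3 -m crank '[[-0.0371,-0.0327,0,0,0,0],[-0.0371,-0.0327,0,0,0,0],[-0.0371,-0.0327,0,0,0,0],[-0.0371,-0.0327,0,0,0,0],[-0.0371,-0.0327,0,0,0,0]]'
python3 -m crank '[[-0.0371,-0.0327,0,0,0,0],[-0.0371,-0.0327,0,0,0,0],[-0.0371,-0.0327,0,0,0,0],[-0.0371,-0.0327,0,0,0,0],[-0.0371,-0.0327,0,0,0,0]]'
python3 -m crank '[[0,0,0,0,0,0.183],[0,0,0,0,0,0.183],[0,0,0,0,0,0.183],[0,0,0,0,0,0.183],[0,0,0,0,0,0.183]]'
python3 -m crank '[[0,0,0,0,0,0.183],[0,0,0,0,0,0.183],[0,0,0,0,0,0.183],[0,0,0,0,0,0.183],[0,0,0,0,0,0.183]]'
python3 -m crank '[[0,0,0,0,0,0.183],[0,0,0,0,0,0.183],[0,0,0,0,0,0.183],[0,0,0,0,0,0.183],[0,0,0,0,0,0.181]]'
cat >> h.py <<'E'
O=np.array([656,115.]);DY=np.array([-.0915,.9958]);DX=np.array([.9958,.0915])
def w2d(p): d=np.array(p[:2])-O; return np.array([d@DX,d@DY])
def ds():
    st(); o=bot.get_obs(); f=np.array(o["contact_force"])[:2]
    print("dock",np.round(w2d(o["tool_pos"]),1),"F dock",np.round([f@DX,f@DY],1))
E
python3 -c "
from h import *
ds()"
```

```text
time: 0.92
tool_pos: [286.6, 287.3, 226.9]
tcp_rot: [3.141, 0.0, 2.835]
contact_force: [-0.1, 0.2, 0.1]
grip_width: 45.9
finger_force: 0.0
time: 1.55
tool_pos: [414.1, 75.2, 226.9]
tcp_rot: [3.141, 0.001, 2.835]
contact_force: [0.7, 1.0, 0.3]
grip_width: 0.6
finger_force: 0.0
time: 2.17
tool_pos: [541.6, -136.6, 226.6]
tcp_rot: [3.141, 0.0, 2.835]
contact_force: [0.1, 0.4, 0.5]
grip_width: 0.4
finger_force: 0.0
time: 2.8
tool_pos: [540.9, -135.1, 226.6]
tcp_rot: [-3.141, -0.0, 1.914]
contact_force: [-0.0, 1.0, -0.9]
grip_width: 0.8
finger_force: 0.0
time: 3.42
tool_pos: [540.9, -135.1, 226.6]
tcp_rot: [-3.141, -0.0, 0.999]
contact_force: [-0.9, -0.5, 0.1]
grip_width: 0.6
finger_force: 0.0
time: 4.05
tool_pos: [540.9, -135.1, 226.6]
tcp_rot: [-3.141, 0.0, 0.086]
contact_force: [-1.3, 0.1, -0.8]
grip_width: 0.5
finger_force: 0.0
4.05 [ 540.9 -135.1  226.6] [-3.141  0.     0.086] [-1.3  0.1 -0.8] 0.5110413372084616
dock [-137.6 -238.5] F dock [-1.3  0.2]
```

```bash
python3 -m crank '[[-0.012,0,0.04,0,0,0],[0,0,0.05,0,0,0],[0,0,0.05,0,0,0],[0,0,0.04,0,0,0],[0,0,0.0266,0,0,0]]'
python3 -m crank '[[0.004,0,0,0,0,0],[0.004,0,0,0,0,0],[0.003,0,0,0,0,0],[0.003,0,0,0,0,0],[0.003,0,0,0,0,0]]'
python3 -m crank '[[0.003,0,0,0,0,0],[0.003,0,0,0,0,0],[0.003,0,0,0,0,0],[0.003,0,0,0,0,0],[0.003,0,0,0,0,0]]'
python3 -c "
from h import *
ds();C=cam('top');cv2.imwrite('pics/t1.png',cv2.resize(C[0][150:260,210:370],(800,550),interpolation=cv2.INTER_CUBIC))"
```

```text
time: 4.68
tool_pos: [528.1, -135.9, 18.0]
tcp_rot: [-3.14, 0.002, 0.092]
contact_force: [-0.5, -0.2, 0.3]
grip_width: 0.4
finger_force: 0.0
time: 5.3
tool_pos: [546.1, -134.7, 20.6]
tcp_rot: [3.141, -0.0, 0.092]
contact_force: [-2.4, -0.3, 1.1]
grip_width: 0.4
finger_force: 1.0
time: 5.92
tool_pos: [561.0, -133.3, 20.1]
tcp_rot: [-3.141, -0.0, 0.092]
contact_force: [-2.0, -0.2, 0.7]
grip_width: 0.1
finger_force: 1.0
5.92 [ 561.  -133.3   20.1] [-3.141 -0.     0.092] [-2.  -0.2  0.7] 0.08209895503464767
dock [-117.3 -238.5] F dock [-2.  0.]
```

View pics/t1.png

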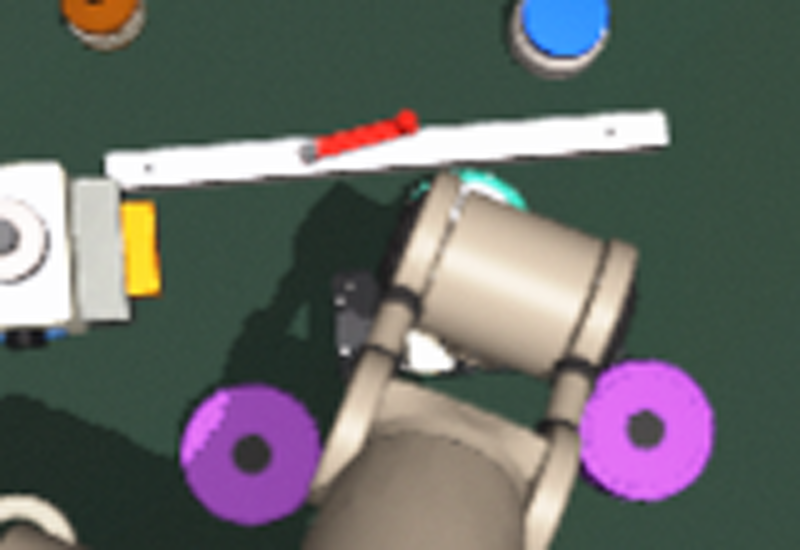

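The top view shows the teal drum's rim at (480,190), just short of the fence edge at about y=165, mostly hidden under the wrist. Pushing force is 2 N with about 12 mm to go, so I continue gently until the force rises.

```bash
python3 -m crank '[[0.003,0,0,0,0,0],[0.002,0,0,0,0,0],[0.002,0,0,0,0,0],[0.001,0,0,0,0,0]]'|egrep 'pos|force'
python3 -m crank '[[0.0005,0,0,0,0,0],[0.0005,0,0,0,0,0]]'|egrep 'pos|force'
python3 -m crank '[[0.0005,0,0,0,0,0],[0.0005,0,0,0,0,0]]'|egrep 'pos|force'
```

```text
tool_pos: [568.9, -132.5, 20.0]
contact_force: [-1.2, 0.4, -0.2]
finger_force: 0.8
tool_pos: [569.8, -132.5, 20.1]
contact_force: [-2.1, 0.1, -0.8]
finger_force: 0.6
tool_pos: [570.8, -132.4, 20.1]
contact_force: [-0.8, 0.7, -1.7]
finger_force: 0.6
```

```bash
python3 -m crank '[[0.0005,0,0,0,0,0],[0.0005,0,0,0,0,0]]'|egrep 'pos|force'
python3 -m crank '[[0.0005,0,0,0,0,0],[0.0005,0,0,0,0,0]]'|egrep 'pos|force'
python3 -m crank '[[0.0005,0,0,0,0,0]]'|egrep 'pos|force'
```

```text
tool_pos: [571.8, -132.3, 20.1]
contact_force: [-1.4, -0.8, -1.2]
finger_force: 0.6
tool_pos: [572.8, -132.2, 20.1]
contact_force: [-0.7, -0.2, -0.7]
finger_force: 0.6
tool_pos: [573.3, -132.1, 20.1]
contact_force: [-1.1, 0.7, -0.5]
finger_force: 0.6
```

```bash
python3 -m crank '[[0.0005,0,0,0,0,0]]'|egrep 'pos|force'
python3 -m crank '[[0.0005,0,0,0,0,0]]'|egrep 'pos|force'
python3 -m crank '[[0.0005,0,0,0,0,0]]'|egrep 'pos|force'
```

```text
tool_pos: [573.4, -132.1, 20.1]
contact_force: [-4.6, -0.5, 0.1]
finger_force: 2.1
tool_pos: [573.4, -132.1, 20.1]
contact_force: [-7.3, -0.9, 3.0]
finger_force: 3.4
tool_pos: [573.4, -132.1, 20.1]
contact_force: [-9.0, -1.3, 3.5]
finger_force: 4.3
```

```bash
python3 -c "
from h import *
ds();C=cam('side');cv2.imwrite('pics/s1.png',cv2.resize(C[0][160:270,240:400],(800,550),interpolation=cv2.INTER_CUBIC))"
```

```text
7.97 [ 573.4 -132.1   20.1] [-3.141e+00  3.000e-03  9.200e-02] [-9.  -1.3  3.5] 0.9308687636675238
dock [-104.8 -238.5] F dock [-9.1 -0.4]
```

View pics/s1.png

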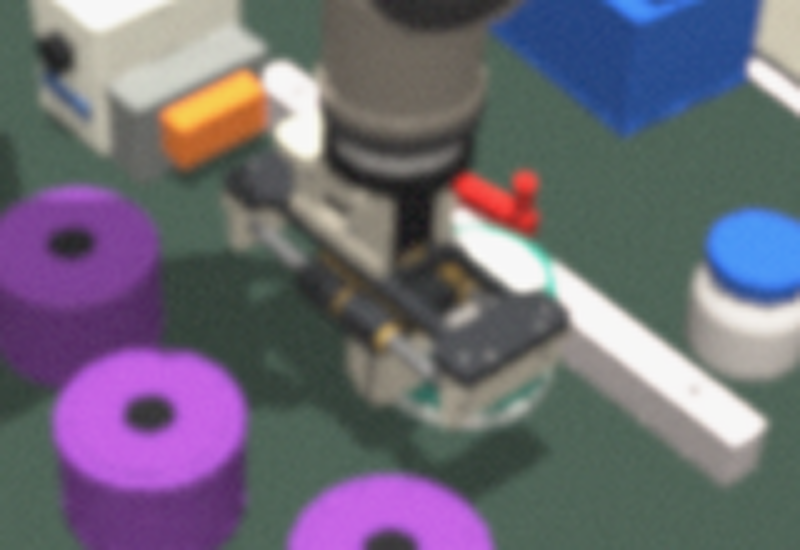

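Side view: the gripper is at the drum (430,390). The drum's white top (510,250) sits right at the fence edge, and the reaction is 9 N, so it is on the fence. Next I back off, lift, turn and go behind it.

```bash
python3 -m crank '[[-0.01,0,0,0,0,0],[-0.02,0,0,0,0,0],[0,0,-0.035,0,0,0],[0,0,-0.035,0,0,0],[0.032,0.032,0,0,0,0]]'|egrep 'pos|force'
python3 -m crank '[[0.032,0.032,0,0,0,0],[0,0,0,0,0,-0.1744],[0,0,0,0,0,-0.1744],[0,0,0,0,0,-0.1744],[0,0,0,0,0,-0.1744]]'|egrep 'pos|force'
python3 -m crank '[[0,0,0,0,0,-0.1744],[0,0,0,0,0,-0.1744],[0,0,0,0,0,-0.1744],[0,0,0,0,0,0]]'|egrep 'pos|force'
python3 -c "
from h import *
ds();C=cam('top');cv2.imwrite('pics/t2.png',cv2.resize(C[0][150:260,210:370],(800,550),interpolation=cv2.INTER_CUBIC))"
```

```text
tool_pos: [580.8, -163.1, 93.9]
contact_force: [-0.3, -0.5, 1.0]
finger_force: 0.0
tool_pos: [614.8, -192.7, 90.2]
contact_force: [-0.5, 0.2, 0.9]
finger_force: 0.0
tool_pos: [614.7, -192.7, 90.2]
contact_force: [0.6, -0.3, 0.4]
finger_force: 0.0
9.78 [ 614.7 -192.7   90.2] [ 3.14  -0.     1.311] [ 0.6 -0.3  0.4] 0.3131554687970391
dock [ -69.3 -302.6] F dock [ 0.5 -0.4]
```

View pics/t2.png

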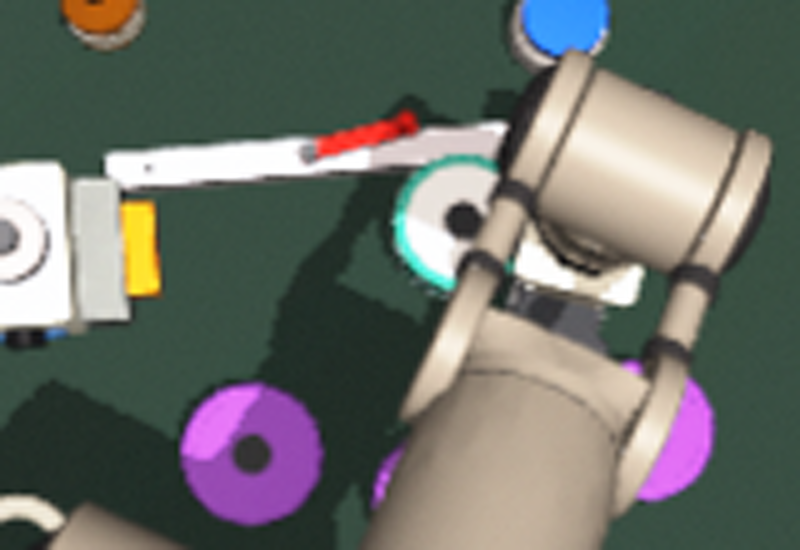

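The drum stands at the fence, with its dot at (464,221) in the crop. Checking the position.

```bash
python3 -c "
from h import *
C=cam('top');p=onz(C,302.4,193.8,65);print(p,w2d(p))"
python3 -m crank '[[0,0,0.035,0,0,0],[0,0,0.03,0,0,0],[0,0,0.005,0,0,0],[0.004,0,0,0,0,0],[0.003,0,0,0,0,0]]'|egrep 'pos|force'
```

```text
[ 629.95363058 -126.81814996   65.        ] [ -48.06333538 -238.41927093]
tool_pos: [617.3, -185.9, 21.6]
contact_force: [-0.3, -0.2, -0.2]
finger_force: 0.0
```

```bash
python3 -m crank '[[0.002,0,0,0,0,0],[0.0015,0,0,0,0,0],[0.00188,-0.00068,0,0,0,0],[0.00188,-0.00068,0,0,0,0],[0.00188,-0.00068,0,0,0,0]]'|egrep 'pos|force'
python3 -m crank '[[0.00188,-0.00068,0,0,0,0],[0.00282,-0.00103,0,0,0,0],[0.00376,-0.00137,0,0,0,0],[0.00376,-0.00137,0,0,0,0],[0.00376,-0.00137,0,0,0,0]]'|egrep 'pos|force'
python3 -c "
from h import *
ds()"
```

```text
tool_pos: [616.5, -176.6, 20.1]
contact_force: [-0.9, -3.7, 1.9]
finger_force: 1.8
tool_pos: [615.0, -159.2, 20.1]
contact_force: [-3.1, -4.1, 1.2]
finger_force: 2.0
11.75 [ 615.  -159.2   20.1] [-3.141 -0.     1.313] [-3.1 -4.1  1.2] 0.22992741927961685
dock [ -65.9 -269.3] F dock [-3.4 -3.8]
```

```bash
python3 -m crank '[[0.0047,-0.00171,0,0,0,0],[0.0047,-0.00171,0,0,0,0],[0.0047,-0.00171,0,0,0,0],[0.0047,-0.00171,0,0,0,0],[0.0047,-0.00171,0,0,0,0]]'|egrep 'pos|force'
python3 -m crank '[[0.0047,-0.00171,0,0,0,0],[0.0047,-0.00171,0,0,0,0],[0.0047,-0.00171,0,0,0,0],[0.0047,-0.00171,0,0,0,0],[0.0047,-0.00171,0,0,0,0]]'|egrep 'pos|force'
python3 -c "
from h import *
ds()"
```

```text
tool_pos: [612.8, -134.3, 20.1]
contact_force: [-2.7, -3.9, 1.0]
finger_force: 2.0
tool_pos: [610.5, -109.4, 20.1]
contact_force: [-3.0, -3.2, 1.0]
finger_force: 2.0
13.0 [ 610.5 -109.4   20.1] [-3.141 -0.     1.313] [-3.  -3.2  1. ] 0.19483954997695188
dock [ -65.9 -219.3] F dock [-3.3 -2.9]
```

```bash
python3 -m crank '[[0.0047,-0.00171,0,0,0,0],[0.0047,-0.00171,0,0,0,0],[0.0047,-0.00171,0,0,0,0],[0.0047,-0.00171,0,0,0,0],[0.0047,-0.00171,0,0,0,0]]'|egrep 'pos|force'
python3 -m crank '[[0.0047,-0.00171,0,0,0,0],[0.0047,-0.00171,0,0,0,0],[0.0047,-0.00171,0,0,0,0],[0.0047,-0.00171,0,0,0,0],[0.0047,-0.00171,0,0,0,0]]'|egrep 'pos|force'
python3 -m crank '[[0.0047,-0.00171,0,0,0,0],[0.0047,-0.00171,0,0,0,0],[0.0047,-0.00171,0,0,0,0],[0.00376,-0.00137,0,0,0,0]]'|egrep 'pos|force'
python3 -m crank '[[0.00188,-0.00068,0,0,0,0],[0.00188,-0.00068,0,0,0,0],[0.00188,-0.00068,0,0,0,0],[0.00188,-0.00068,0,0,0,0],[0.00188,-0.00068,0,0,0,0]]'|egrep 'pos|force'
python3 -c "
from h import *
ds();C=cam('side');cv2.imwrite('pics/s2.png',cv2.resize(C[0][140:250,210:370],(800,550),interpolation=cv2.INTER_CUBIC))"
```

```text
tool_pos: [608.2, -84.5, 20.1]
contact_force: [-2.6, -2.7, 1.6]
finger_force: 2.1
tool_pos: [605.9, -59.6, 20.1]
contact_force: [-2.8, -3.4, -0.3]
finger_force: 2.1
tool_pos: [604.2, -40.6, 20.1]
contact_force: [-2.9, -4.0, 0.6]
finger_force: 2.2
tool_pos: [603.3, -31.1, 20.1]
contact_force: [-3.7, -4.1, -0.5]
finger_force: 2.3
15.38 [603.3 -31.1  20.1] [-3.141 -0.     1.312] [-3.7 -4.1 -0.5] 0.4667586673187462
dock [ -65.8 -140.7] F dock [-4.1 -3.8]
```

View pics/s2.png

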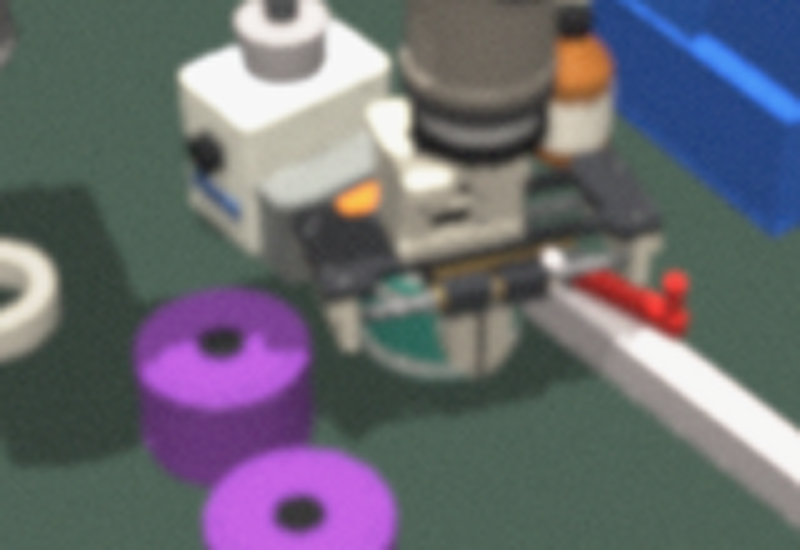

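The side view shows the drum (430,330) upright and close to the fence, nearing the orange seal (355,195). The keeper is untouched at (650,300). Now the slow approach, stopping on force after every millimetre.

```bash
cat > chk.py <<'E'
import numpy as np,sys
from h import *
o=bot.get_obs(); f=np.array(o["contact_force"])[:2]; fy=-(f@DY)
print(np.round(w2d(o["tool_pos"]),1),"F",np.round([f@DX,f@DY],1)); sys.exit(fy>7)
E
python3 -m crank '[[0.00188,-0.00068,0,0,0,0],[0.00188,-0.00068,0,0,0,0],[0.00188,-0.00068,0,0,0,0],[0.00188,-0.00068,0,0,0,0]]' >/dev/null; python3 chk.py &&
python3 -m crank '[[0.00094,-0.00034,0,0,0,0],[0.00094,-0.00034,0,0,0,0]]' >/dev/null && python3 chk.py &&
python3 -m crank '[[0.00047,-0.00017,0,0,0,0],[0.00047,-0.00017,0,0,0,0]]' >/dev/null && python3 chk.py &&
python3 -m crank '[[0.00047,-0.00017,0,0,0,0],[0.00047,-0.00017,0,0,0,0]]' >/dev/null && python3 chk.py &&
python3 -m crank '[[0.00047,-0.00017,0,0,0,0],[0.00047,-0.00017,0,0,0,0]]' >/dev/null && python3 chk.py &&
python3 -m crank '[[0.00047,-0.00017,0,0,0,0],[0.00047,-0.00017,0,0,0,0]]' >/dev/null && python3 chk.py &&
python3 -m crank '[[0.00047,-0.00017,0,0,0,0],[0.00047,-0.00017,0,0,0,0]]' >/dev/null && python3 chk.py &&
python3 -m crank '[[0.00047,-0.00017,0,0,0,0],[0.00047,-0.00017,0,0,0,0]]' >/dev/null && python3 chk.py &&
python3 -m crank '[[0.00047,-0.00017,0,0,0,0],[0.00047,-0.00017,0,0,0,0]]' >/dev/null && python3 chk.py &&
python3 -m crank '[[0.00047,-0.00017,0,0,0,0],[0.00047,-0.00017,0,0,0,0]]' >/dev/null && python3 chk.py
```

```text
[ -65.8 -132.7] F [-4.1 -3.8]False
```

```bash
sed -i 's/sys.exit(fy>7)/sys.exit(int(fy>6.5))/' chk.py
python3 -m crank '[[0.00094,-0.00034,0,0,0,0],[0.00094,-0.00034,0,0,0,0]]' >/dev/null && python3 chk.py &&
python3 -m crank '[[0.00047,-0.00017,0,0,0,0],[0.00047,-0.00017,0,0,0,0]]' >/dev/null && python3 chk.py &&
python3 -m crank '[[0.00047,-0.00017,0,0,0,0],[0.00047,-0.00017,0,0,0,0]]' >/dev/null && python3 chk.py &&
python3 -m crank '[[0.00047,-0.00017,0,0,0,0],[0.00047,-0.00017,0,0,0,0]]' >/dev/null && python3 chk.py &&
python3 -m crank '[[0.00047,-0.00017,0,0,0,0],[0.00047,-0.00017,0,0,0,0]]' >/dev/null && python3 chk.py &&
python3 -m crank '[[0.00047,-0.00017,0,0,0,0],[0.00047,-0.00017,0,0,0,0]]' >/dev/null && python3 chk.py &&
python3 -m crank '[[0.00047,-0.00017,0,0,0,0],[0.00047,-0.00017,0,0,0,0]]' >/dev/null && python3 chk.py &&
python3 -m crank '[[0.00047,-0.00017,0,0,0,0],[0.00047,-0.00017,0,0,0,0]]' >/dev/null && python3 chk.py &&
python3 -m crank '[[0.00047,-0.00017,0,0,0,0],[0.00047,-0.00017,0,0,0,0]]' >/dev/null && python3 chk.py &&
python3 -m crank '[[0.00047,-0.00017,0,0,0,0],[0.00047,-0.00017,0,0,0,0]]' >/dev/null && python3 chk.py
```

```text
[ -65.8 -130.7] F [-4.9 -3.6]
[ -65.8 -129.7] F [-4.  -4.4]
[ -65.8 -128.7] F [-3.8 -3.4]
[ -65.8 -127.7] F [-3.7 -2.8]
[ -65.8 -126.7] F [-2.7 -4.2]
[ -65.8 -125.7] F [-4.7 -3.1]
[ -65.8 -125.4] F [-4.4 -8.1]
```

```bash
python3 -m crank '[[0.0004,-0.00014,0,0,0,0]]' >/dev/null; python3 chk.py
python3 -m crank '[[0.0003,-0.0001,0,0,0,0],[0,0,0,0,0,0]]' >/dev/null; python3 chk.py
```

```text
[ -65.8 -125.4] F [-4.6 -8.1]
[ -65.8 -125.4] F [-4.8 -8.7]
```

```bash
python3 -m crank '[[0.0004,-0.00014,0,0,0,0],[0,0,0,0,0,0]]' >/dev/null; python3 chk.py
python3 -m crank '[[0.0004,-0.00014,0,0,0,0],[0,0,0,0,0,0]]' >/dev/null; python3 chk.py
```

```text
[ -65.8 -125.4] F [ -5.9 -11.1]
[ -65.8 -125.4] F [ -5.4 -10.8]
```

```bash
python3 -m crank '[[0.0005,-0.00018,0,0,0,0],[0,0,0,0,0,0]]' >/dev/null; python3 chk.py
python3 -m crank '[[0.0003,-0.0001,0,0,0,0],[0,0,0,0,0,0]]' >/dev/null; python3 chk.py
```

```text
[ -65.8 -125.3] F [ -5.  -13.8]
[ -65.8 -125.3] F [ -6.4 -15.4]
```

```bash
python3 -m crank '[[0,0,0,0,0,0],[0,0,0,0,0,0],[0,0,0,0,0,0],[0,0,0,0,0,0],[0,0,0,0,0,0]]' >/dev/null; python3 chk.py
python3 -m crank '[[0,0,0,0,0,0],[0,0,0,0,0,0],[0,0,0,0,0,0],[0,0,0,0,0,0],[0,0,0,0,0,0]]' >/dev/null; python3 chk.py
python3 -m crank '[[-0.002,0,0,0,0,0],[-0.008,0,0,0,0,0],[-0.02,0,0,0,0,0],[0,0,-0.05,0,0,0],[0,0,-0.05,0,0,0]]'|egrep 'pos|force'
python3 -m crank '[[0,0.044,0,0,0,0],[0,0.044,0,0,0,0],[0,0.044,0,0,0,0],[0,0,0,0,0,-0.175],[0,0,0,0,0,-0.175]]'|egrep 'pos|force'
python3 -m crank '[[0,0,0,0,0,-0.175],[0,0,0,0,0,-0.175],[0,0,0,0,0,-0.175],[0,0,0,0,0,-0.175],[0,0,0,0,0,-0.175]]'|egrep 'pos|force'
python3 -m crank '[[0,0,0,0,0,-0.175],[0,0,0,0,0,-0.175],[0,0,0,0,0,-0.175],[0,0,0,0,0,-0.175],[0,0,0,0,0,-0.175]]'|egrep 'pos|force'
python3 -c "
from h import *
ds();C=cam('top');cv2.imwrite('pics/t3.png',cv2.resize(C[0][150:260,210:370],(800,550),interpolation=cv2.INTER_CUBIC))"
```

```text
[ -65.8 -125.3] F [ -6.1 -15.6]
[ -65.8 -125.3] F [ -6.2 -15.3]
tool_pos: [593.8, -42.7, 120.9]
contact_force: [0.9, -1.1, -0.1]
finger_force: 0.0
tool_pos: [721.9, -76.6, 119.2]
contact_force: [0.5, 0.9, -0.6]
finger_force: 0.0
tool_pos: [721.7, -76.4, 120.1]
contact_force: [1.1, 1.4, 0.9]
finger_force: 0.0
tool_pos: [721.7, -76.4, 120.1]
contact_force: [0.5, -0.8, 0.2]
finger_force: 0.0
22.8 [721.7 -76.4 120.1] [ 3.141  0.    -2.865] [ 0.5 -0.8  0.2] 0.23989742917718934
dock [  47.9 -196.6] F dock [ 0.4 -0.8]
```

View pics/t3.png

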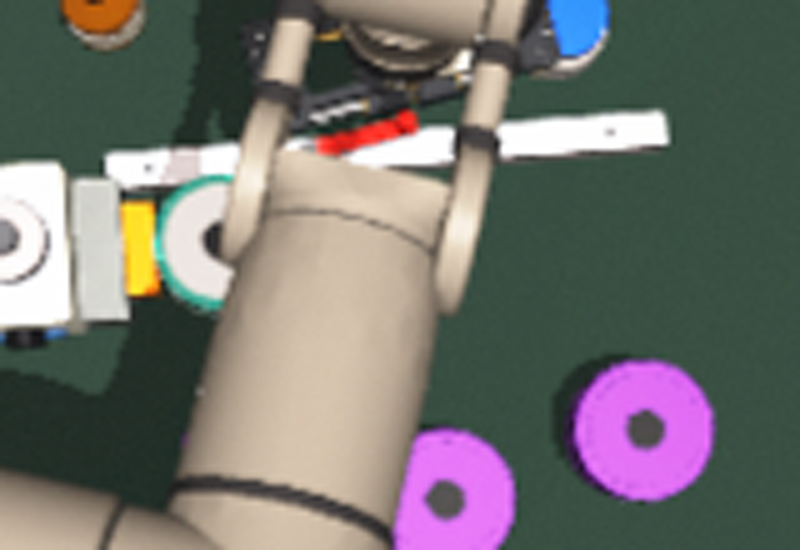

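The drum's teal rim touches the orange seal at (158,245) and lies along the fence. The pin at (408,122) is unmoved, with the fingers beyond it. Descend and sweep the arc about the pivot.

```bash
python3 -m crank '[[0,0,0.03,0,0,0],[0,0,0.033,0,0,0],[0.004,0,0,0,0,0],[0.003,0,0,0,0,0],[0.002,0,0,0,0,0]]'|egrep 'pos|force'
python3 -m crank '[[0.0059,-0.0011,0,0,0,0.0875],[0.0059,-0.0011,0,0,0,0.0875],[0.0059,-0.0011,0,0,0,0.0875],[0.0059,-0.0011,0,0,0,0.0875],[0.0059,-0.0011,0,0,0,0.0875]]'|egrep 'pos|rot|force'
python3 -c "
from h import *
ds()"
```

```text
tool_pos: [714.1, -78.4, 59.2]
contact_force: [1.6, -0.4, -0.3]
finger_force: 0.5
tool_pos: [685.4, -86.3, 59.1]
tcp_rot: [3.142, 0.004, 2.972]
contact_force: [2.4, 1.7, 0.2]
finger_force: 0.6
24.1 [685.4 -86.3  59.1] [3.142 0.004 2.972] [2.4 1.7 0.2] 0.27204815235647095
dock [  10.8 -203.2] F dock [2.5 1.4]
```

```bash
python3 -m crank '[[0.0059,-0.0011,0,0,0,0.0875],[0.0059,-0.0011,0,0,0,0.0875],[0.0059,-0.0011,0,0,0,0.0875],[0.0059,-0.0011,0,0,0,0.0875],[0.0059,-0.0011,0,0,0,0.0875]]'|egrep 'pos|rot|force'
python3 -m crank '[[0.0059,-0.0011,0,0,0,0.0875],[0.0059,-0.0011,0,0,0,0.0875],[0.0059,-0.0011,0,0,0,0.0875],[0.0059,-0.0011,0,0,0,0.0875]]'|egrep 'pos|rot|force'
python3 -c "
from h import *
ds()"
```

```text
tool_pos: [656.0, -81.7, 59.0]
tcp_rot: [3.14, 0.003, 2.534]
contact_force: [0.9, 0.1, 0.4]
finger_force: 0.6
tool_pos: [635.7, -69.3, 59.0]
tcp_rot: [3.139, 0.003, 2.184]
contact_force: [0.2, -0.3, 0.4]
finger_force: 0.6
25.23 [635.7 -69.3  59. ] [3.139e+00 3.000e-03 2.184e+00] [ 0.2 -0.3  0.4] 0.4034610518338406
dock [ -37.1 -181.7] F dock [ 0.1 -0.3]
```

```bash
python3 -m crank '[[0.0059,-0.0011,0,0,0,0.0875],[0.0059,-0.0011,0,0,0,0.0875],[0.0059,-0.0011,0,0,0,0.0875],[0.0059,-0.0011,0,0,0,0.0875],[0.0059,-0.0011,0,0,0,0.0875]]'>/dev/null; python3 chk.py && python3 -m crank '[[0.003,0,0,0,0,0.04],[0.003,0,0,0,0,0.04]]' >/dev/null; python3 chk.py && python3 -m crank '[[0.001,0,0,0,0,0]]' >/dev/null; python3 chk.py
python3 -c "
from h import *
ds()"
```

```text
[ -52.2 -156.1] F [ 0.9 -1.5]
[ -53.3 -151.9] F [ -2.9 -13.4]
[ -53.3 -151.9] F [ -2.9 -13.4]
26.1 [616.8 -41.1  58.9] [3.14  0.004 1.669] [ -1.6 -13.6   1.3] 0.645365741049207
dock [ -53.3 -151.9] F dock [ -2.9 -13.4]
```

```bash
python3 -m crank '[[-0.003,0,0,0,0,0],[-0.02,0,0,0,0,0],[0,0,-0.05,0,0,0],[0,0,-0.06,0,0,0],[-0.06,0,-0.02,0,0,0]]'|egrep 'pos|force'
python3 -m crank '[[-0.06,0,0,0,0,0],[-0.06,0.0,0,0,0,0],[-0.05,0,0,0,0,0],[0,0,0,0,0,0],[0,0,0,0,0,0]]'|egrep 'pos|force'
python3 -c "
from h import *
ds();C=cam('top');cv2.imwrite('pics/t4.png',cv2.resize(C[0][150:260,200:360],(800,550),interpolation=cv2.INTER_CUBIC))"
```

```text
tool_pos: [626.6, -119.6, 192.4]
contact_force: [1.0, -1.7, -0.2]
finger_force: 0.0
tool_pos: [641.0, -290.2, 186.9]
contact_force: [-0.2, -0.2, -0.5]
finger_force: 0.0
27.35 [ 641.  -290.2  186.9] [ 3.141e+00 -1.000e-03  1.669e+00] [-0.2 -0.2 -0.5] 0.08315269670678463
dock [ -52.  -402.2] F dock [-0.2 -0.2]
```

View pics/t4.png

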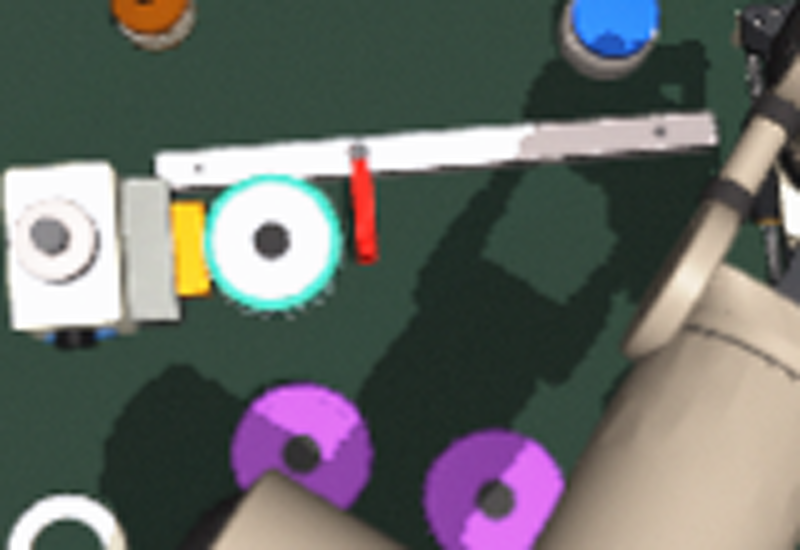

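The drum (dot at 271,240) is on the seal and fence, and the keeper lies across the lane, from (358,152) to (368,258). Final numeric check, then hand in.

```bash
python3 -c "
from h import *
C=cam('top');g=lambda x,y,z:w2d(onz(C,200+x/5-.4,150+y/5-.4,z))
print(g(271,240,65),g(358,150,52),g(368,257,76))
c=g(271,240,65);a=g(368,257,76)-np.array([12,-135]);ang=np.arctan2(-a[1],-a[0]);print(ang)
if c[0]>-51 and c[1]>-78 and abs(ang)<.1: print(bot.close_job())"
```

```text
[-48.28273306 -69.2104307 ] [  12.11795502 -134.24484538] [ -66.54727307 -135.32977464]
0.004198397816994452
the job is handed in; nothing more can be done
None
```

The job is handed in: the cartridge was pressed on the seal with about 12–15 N for more than a second and now rests on the seal and against the fence (measured at x = -48 mm, y = -69 mm), the keeper arm is closed (about 0.004 rad), and the robot is clear; no result came back from the judging.

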